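Show a test cassette to the inspection camera

TASK

Draw the wide test cassette straight up out of its slot in the stand and hold it up in the air in front of the inspection camera's lens: upright (top edge up) in the camera's view, centred on the lens axis, its front face squarely towards the lens and 120 mm from it. Finish while still holding it there, steady in the gripper and touching nothing else. Leave the two narrow cassettes in their slots, and do not move the camera or the other things on the bench.

Things in the scene. Friction and masses are not known exactly. Their poses are not given: they have to be found in the camera images.
- card_center (a point): Centre of the wide white test cassette: upright plate 70 wide, 110 tall, 8 mm thick, 55 to 115 g, loose in one slot of the rack, 50 mm inside, upper 60 mm free. Point is mid-way up, across and through. x = thickness, out of the FRONT (four test windows in a row, a round well below each; back plain), y = width, z = up to the top edge. In the rack all fronts face away from the robot.
- card_sight (a point): A point in space fixed to the wide cassette, 120 mm straight out of its centre on the front side (same axes as card_center). It falls on the lens when the cassette is presented well.
- strip_a_center (a point): Centre of a narrow test cassette, 46 mm wide, 110 mm tall, 8 mm thick, 80 g, with two test windows, in another slot; axes as card_center. Leave it.
- strip_b_center (a point): Centre of the other narrow test cassette, identical to strip_a. Leave it.
- rack: Grey plastic slotted stand, fixed, 150 (x) x 96 (y) x 60 mm high; origin at the centre of its underside. Three upright slots, open at the top, at x = -45, 0, +45 mm, each 10 (x) x 76 mm (y), 50 mm deep (floor at z = 10 mm). x is the way the cassettes' fronts face, z up. Which cassette is in which slot varies.
- camstand: Inspection camera's stand, fixed: steel base 130 x 140 x 12 mm and an 18 mm column, top at 357 mm. Origin on the bench about under where the cassette is shown; the column is 235 mm along +x. A clamp (two side cheeks, 74 mm wide) carries the camera housing 56 x 56 x 50 mm with a black lens barrel 36 mm across; its height and downward tilt vary, are stiff and stay.
- cam_lens (a point): Centre of the front of the camera's lens, 50 mm in front of the housing's tilt axis. Axes of the camera: x points backwards into the camera along the lens axis (the camera looks along -x, roughly towards the robot and tilted downward by 0.05 to 0.45 rad), y is level, z is up in its picture.
- cam_focus (a point): The point in the air on the lens axis, 120 mm in front of the lens, where the cassette's centre is to be held; same axes as cam_lens. A cassette presented well has its own x, y, z axes along these.
- beaker: Glass beaker, 68 mm across, 85 mm tall, bystander between the stand and the camera; origin at the centre of its foot.
- reagent: Small white reagent bottle, 32 mm across, 65 mm tall, bystander; origin at the centre of its foot.
- balance: Black pocket balance, 125 x 75 mm, 21 mm high, lying flat, bystander; origin at the centre of its underside.
- tube_rack: White tube rack with nine holes, 110 x 110 mm, 53 mm high, bystander; origin at the centre of its underside.
Mind the look-alikes: they are no part of the job. What is shaped like the rack but yellow is not meant.

How it is judged:
By the outcome, as a careful person would: the job done as asked, in the order asked, and still so for the second after the job is handed in, while the arm keeps its last pose, push and grip.
It also fails if it takes over 48 s, if anything falls off the work surface, if the arm or the gripper's body presses on something with over 40 N, if the wrist force passes 120 N, or if a joint passes its speed limit or range.

ROBOT

A 6-joint arm with a two-finger parallel gripper is mounted at the origin on the work surface. World frame = base frame: x ahead of the robot, y to its left, z up, the work surface at z = 0. Lengths are in mm, angles in rad, forces in N, time in s.
With the tool pointing down it reaches from about 300 to 775 mm from the base axis. Payload 14.6 kg.
Tool frame: the origin (TCP) lies on the centre line of the jaws, within the pads' length; the fingertips stand 8 mm ahead of it and the grasp point (between the pads) lies 11 mm behind it; z points along the fingers, y is the direction in which the jaws open and shut (so a half turn about z gives the same grasp; the last joint's range is limited). The gripper opens to 94 mm and grips with 3 to 60 N. Pads are 16 mm wide; open, the fingers measure 119 mm over their backs; the gripper's body (75 mm by 177 mm) begins 78 mm behind the grasp point.
Start: joints at [-1.355, 0.3, 1.521, -0, 1.321, -0.067], TCP at [153.468, -528.145, 213.446] pointing down, gripper open.
Joint ranges: [-3.03, 3.03], [-0.79, 2.21], [0.23, 2.52], [-1.04, 4.18], [0, 3.07], [-2.55, 2.55]. Speed limits (rad/s): [2.22, 2.22, 2.57, 3.14, 3.14, 3.14].

INTERFACE

Orientations are given as [roll, pitch, yaw] about the fixed x, y, z axes, in that order (R = Rz(yaw) Ry(pitch) Rx(roll)).
In Python, from cell import read_state, cams, manip gives the robot as it stands.
- The arm moves only by the shell command python3 -m handwheel 'ROWS' [OPENING] [FORCE]. ROWS is JSON, a list of rows, each a list of 4 numbers: the shift along the tool's x, y, z in m, then the turn about the tool's z in degrees. In form: [[dx, dy, dz, turn], ...]. A call has 1 to 5 rows; each row is the pose to reach, as a shift and turn from the pose measured when the call began, along the tool's axes at that moment; what a row does not reach only later rows make up. A row lasts 1/8 s, in which the tool goes at most 62.5 mm and 10.7 degrees, less where a joint would pass 70% of its speed; a pose out of reach is approached as far as the arm can. A call with a gripper value outside its range is refused whole. OPENING is the closure, from 0 (fully open) to 1 (shut), set as the call begins (- or left out, the last holds). The fingers move at their own pace and stop on an object; FORCE is the grip in N (left out, the last holds). Time passes only in rows, so rows that repeat a pose let the fingers close. It gives the time, the measured TCP pose, the force and the opening at its end, in the units of the state.
- read_state(): the state, without advancing time (a new reading comes with each control period).
- cams.camera(name): name is "side" or "top"; returns the picture (480x640x3 uint8, red, green, blue); there is no depth.
- cams.get_calibration(name): a dict with "vertical_fov" (degrees; the focal length in pixels is half the picture's height over the tangent of half this angle, whatever the lens; pixels are square), "cx", "cy" (the principal point, pixels), "R" (3x3) and "t" (3): a world point X has camera coordinates R X + t. Camera axes: x right, y down, z forward; pixel columns grow to the right and rows downward; lengths in mm; the calibration is good to about 2 mm. A picture is of the moment at which its call begins. get_calibration takes no time and is no camera call.
- manip.sign_off(): hands the job in, once; it reports no verdict.
The state is a dict: "clock": time; "joints": joint angles; "qd": joint speeds; "effort": joint torques, N m; "eef_pos": TCP position; "eef_rot": TCP orientation; "wrist_force": force on the tool from outside, world axes, zero at the start; "moment": the same for the moment, N m; "finger_gap": finger opening in mm.
Only numpy, scipy, OpenCV 4.12 (cv2) and the standard library are available. Lean on these libraries where they do the work, as an engineer would, in place of code of your own. Each camera call takes 0.05 s, during which the arm holds its last target. There are 200 camera calls.

## Working session

There is one attempt and no reset: what is moved stays moved. The work goes in short steps, Python scripts to look and compute and a shell command to move; the robot and the scene stay as the last step left them, time stands still between calls to the robot, and variables do not carry over. Pictures are saved under pics/ and viewed, about 8 in all and at most 12, crops included, and the job is handed in when it is done.

```bash
mkdir -p pics; ls
python3 - <<'E'
from cell import read_state,cams
import cv2,numpy as np
for n in("side","top"):
    im=cams.camera(n);cv2.imwrite(f"pics/{n}0.png",im[:,:,::-1])
    c=cams.get_calibration(n);print(n,c)
s=read_state();print(s)
E
```

```text
pics
side {'vertical_fov': 42.23079131877724, 'cx': 336.27073732686944, 'cy': 236.96051651764094, 'R': array([[ 0.80630897, -0.59128584, -0.01571289],
       [-0.4397249 , -0.58144187, -0.68451981],
       [ 0.39561074,  0.55884381, -0.7288249 ]]), 't': array([-455.51690879,  346.64354793, 1247.50124992])}
top {'vertical_fov': 53.65398558397317, 'cx': 317.3597069170617, 'cy': 232.95786506995117, 'R': array([[ 9.75560297e-05, -9.99957810e-01, -9.18519062e-03],
       [-9.89187570e-01,  1.25056490e-03, -1.46650561e-01],
       [ 1.46655860e-01,  9.10018304e-03, -9.89145715e-01]]), 't': array([  -7.28656539,  586.4414504 , 1137.71914176])}
{'clock': 0.1, 'joints': array([-1.35460345e+00,  3.00379707e-01,  1.52154651e+00, -5.10160301e-06,
        1.32069725e+00, -6.65847428e-02]), 'qd': array([-1.48342525e-03, -4.51478473e-03, -3.95214173e-04,  5.71802358e-05,
       -9.37870534e-04, -8.00796860e-04]), 'effort': array([ 1.60137799e-03, -5.32643044e+01, -3.53283906e+01,  7.09547242e-02,
        2.34884291e-02, -5.12893621e-05]), 'eef_pos': array([ 153.41598028, -527.92187133,  212.95108141]), 'eef_rot': array([-3.14056379e+00, -6.36552340e-05,  2.82778850e-01]), 'wrist_force': array([-0.25949575, -0.68841431,  0.3906443 ]), 'moment': array([ 0.00753539,  0.04082855, -0.03329327]), 'finger_gap': 94.26519531497301}
```

View pics/side0.png

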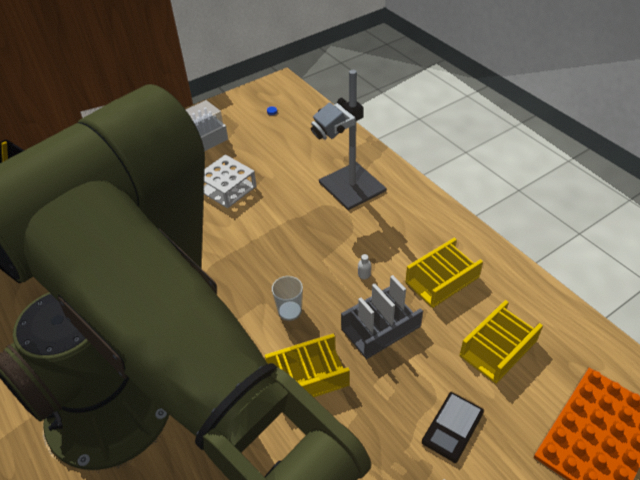

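View pics/top0.png

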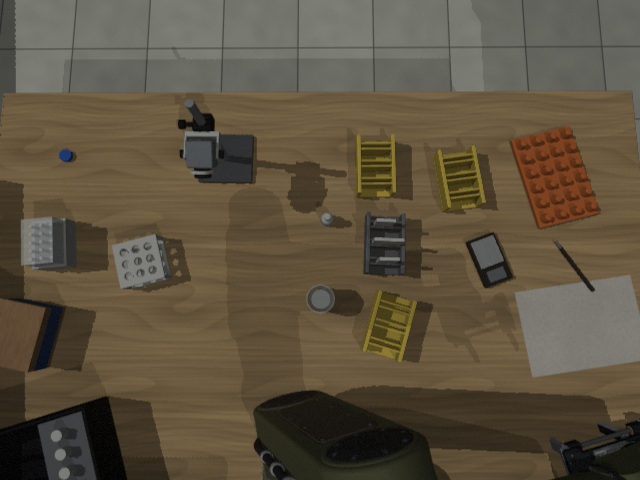

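Three cassettes stand in the grey rack (top px ≈ (385,244)). The camera on its stand is at top px ≈ (200,155) and side px ≈ (335,120). The look-alikes are three yellow racks: top (376,167), (460,178) and (390,327). The black/white balance and the white tube racks are bystanders. I'll take close crops.

```bash
cat > h.py <<'E'
import numpy as np,cv2
from cell import cams
C={n:cams.get_calibration(n) for n in("side","top")}
for c in C.values(): c["f"]=240/np.tan(np.radians(c["vertical_fov"]/2))
def proj(n,X):
    c=C[n];p=c["R"]@np.array(X,float)+c["t"];return np.round([c["cx"]+c["f"]*p[0]/p[2],c["cy"]+c["f"]*p[1]/p[2]],1)
def ray(n,uv):
    c=C[n];d=c["R"].T@np.array([(uv[0]-c["cx"])/c["f"],(uv[1]-c["cy"])/c["f"],1]);return -c["R"].T@c["t"],d/np.linalg.norm(d)
def onz(n,uv,z):
    o,d=ray(n,uv);return o+d*(z-o[2])/d[2]
def tri(us,ut):
    A=[];b=[];rs=[ray("side",us),ray("top",ut)]
    M=[np.eye(3)-np.outer(d,d) for o,d in rs]
    X=np.linalg.solve(M[0]+M[1],M[0]@rs[0][0]+M[1]@rs[1][0])
    return np.round(X,1),np.round([np.linalg.norm(M[i]@(X-rs[i][0])) for i in(0,1)],1)
def crop(im,x,y,w,h,s):
    k=cv2.resize(im[y:y+h,x:x+w],None,fx=s,fy=s,interpolation=cv2.INTER_CUBIC)
    for i in range(0,w,10):
        cv2.line(k,(int(i*s),0),(int(i*s),6 if i%20 else 12),(0,0,255),1)
        if i%20==0: cv2.putText(k,str(x+i),(int(i*s)+2,20),0,.4,(0,0,255),1)
    for j in range(0,h,10):
        cv2.line(k,(0,int(j*s)),(6 if j%20 else 12,int(j*s)),(0,0,255),1)
        if j%20==0: cv2.putText(k,str(y+j),(14,int(j*s)+5),0,.4,(0,0,255),1)
    return k
E
python3 - <<'E'
from h import *
s=cv2.imread("pics/side0.png");t=cv2.imread("pics/top0.png")
s=cv2.convertScaleAbs(s,alpha=1.3);t=cv2.convertScaleAbs(t,alpha=1.5)
a=np.hstack([crop(s,300,60,100,150,4)]);b=crop(t,160,80,100,75*2//2,4)
c=crop(s,330,265,100,100,4);d=crop(t,345,195,100,100,4)
cv2.imwrite("pics/cam.png",np.hstack([a,cv2.copyMakeBorder(crop(t,165,85,100,110,4),0,160,0,0,0)]))
cv2.imwrite("pics/rack.png",np.hstack([c,d]))
E
```

```text
(no output)
```

View pics/cam.png

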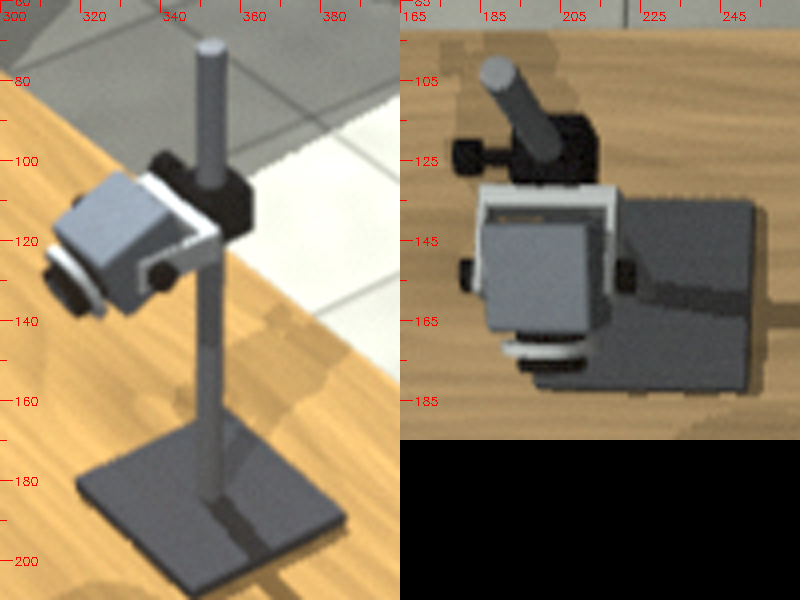

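View pics/rack.png

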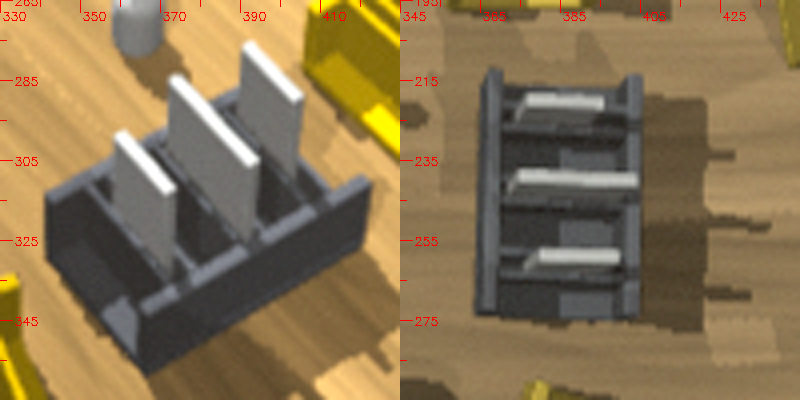

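The wide cassette is in the middle slot of the grey rack: side px top edge (371,286)–(392,306), top px (374,240)–(404,240). The outer two are visibly narrower. The crop also shows the camera's housing, tilt knobs and lens ring, so I'll triangulate those.

Run:
```python
from h import *
P={"knobR":((340,128.5),(221,153.5)),"lens":((317,133),(202.5,176)),
"hBR":((342.5,116),(211,141)),"hFR":((326,127),(212,166)),"hBL":((329,103),(186,141)),"hFL":((313,116.5),(186,167)),
"colTop":((352.5,72),(189.5,103.5)),"ringtop":((311.5,122),(191,172)),"ringbot":((325,138),(211.5,173)),
"cardTop+y":((370.5,285),(374,239)),"cardTop-y":((392.5,304.5),(404,239)),
"stripFar+":((391,277),(376,220)),"stripNear-":((373,312),(400,259))}
for k,(a,b) in P.items(): print(k,*tri(a,b))
for uv in((319,180),(386,188.5),(348,208.5),(353,163)): print("base side",np.round(onz("side",uv,12),1))
for uv in((252.5,135),(251,182)): print("base top",np.round(onz("top",uv,12),1))
for uv in((374,237.5),(404,237.5),(374,240.5),(404,240.5)): print("card",np.round(onz("top",uv,120),1))
for uv in((371,286),(392,306)): print("cardside",np.round(onz("side",uv,120),1))
for uv in((364.5,213),(404.5,214),(365,274),(404,275)): print("rack top",np.round(onz("top",uv,60),1))
for uv in((341,315),(365,343),(423,309)): print("rack side",np.round(onz("side",uv,60),1))
```

```text
knobR [724.2 193.9 249.3] [1.1 1.1]
lens [683.3 235.2 229.4] [1.4 1.4]
hBR [745.8 212.2 265. ] [1.5 1.5]
hFR [695.1 209.9 257.2] [0.8 0.8]
hBL [741.9 261.  276.4] [1.5 1.5]
hFL [694.4 264.  256. ] [0.2 0.2]
colTop [789.3 233.  356.2] [0.2 0.2]
ringtop [684.7 255.3 249.6] [0.6 0.6]
ringbot [693.1 218.1 220.3] [2.2 2.2]
cardTop+y [ 558.3 -138.4  118.9] [2.8 2.8]
cardTop-y [ 558.7 -207.6  124. ] [1.6 1.6]
stripFar+ [ 605.6 -145.2  116.6] [0.5 0.5]
stripNear- [ 513.8 -197.9  124. ] [0. 0.]
base side [726.5 299.6  12. ]
base side [849.9 162.8  12. ]
base side [722.5 162.9  12. ]
base side [843.5 300.3  12. ]
base top [852.6 163.9  12. ]
base top [725.2 165.2  12. ]
card [ 564.2 -139.7  120. ]
card [ 564.2 -209.1  120. ]
card [ 557.2 -139.6  120. ]
card [ 557.1 -209.   120. ]
cardside [ 554.2 -140.7  120. ]
cardside [ 556.  -207.1  120. ]
rack top [ 633.5 -124.    60. ]
rack top [ 630.9 -222.4   60. ]
rack top [ 483.4 -123.1   60. ]
rack top [ 481.  -217.2   60. ]
rack side [ 485.2 -127.4   60. ]
rack side [ 482.6 -213.6   60. ]
rack side [ 635.1 -220.3   60. ]
```

Run:
```python
from h import *
a=[]
for n in("side","top"):
    m=np.mean([cams.camera(n)[:,:,::-1].astype(float) for _ in range(5)],0);np.save(f"pics/{n}m.npy",m)
    x,y=((303,97) if n=="side" else (178,128))
    a.append(crop(cv2.convertScaleAbs(m,alpha=1.4),x,y,50,60,8))
cv2.imwrite("pics/cam8.png",np.hstack(a))
```

```text
(no output)
```

View pics/cam8.png

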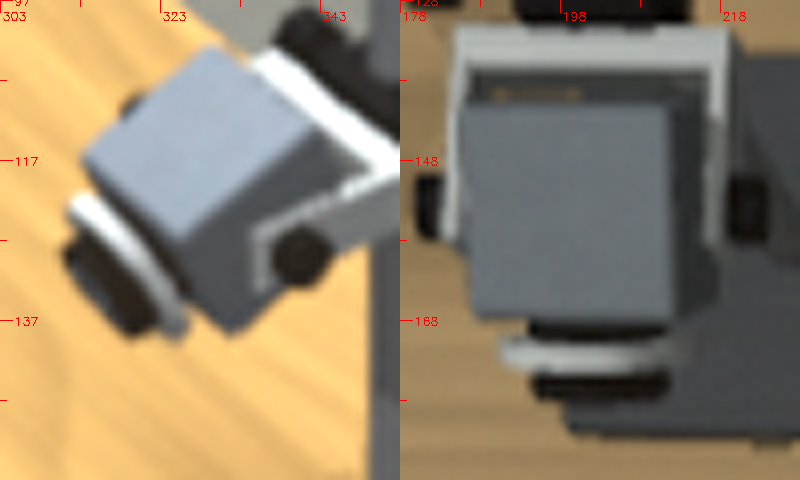

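Run:
```python
from h import *
Q={"BL":((329.6,102.6),(185.75,140.9)),"BR":((342.3,113),(211.5,140.9)),"FL":((313.3,116.6),(187.4,167.75)),"FR":((325.3,127),(212.1,167.75))}
T={}
for k,(a,b) in Q.items(): T[k],r=tri(a,b);print(k,T[k],r)
B=(T["BL"]+T["BR"])/2;F=(T["FL"]+T["FR"])/2;d=F-B;print("axis",d,np.linalg.norm(d),"tilt",np.arctan2(-d[2],-d[0]))
def ony(n,uv,y):
    o,d=ray(n,uv);return o+d*(y-o[1])/d[1]
for y in(207,209):
    a,b,c=[ony("side",u,y) for u in((325.3,127),(332.4,139.1),(342.3,113))]
    print(a,b,c,"front edge tilt",np.arctan2(b[0]-a[0],a[2]-b[2]),np.linalg.norm(a-b),"top",np.arctan2(c[2]-a[2],c[0]-a[0]),np.linalg.norm(c-a))
for y in(263,265):
    a,c=[ony("side",u,y) for u in((313.3,116.6),(329.6,102.6))];print(a,c,"L top",np.arctan2(c[2]-a[2],c[0]-a[0]),np.linalg.norm(c-a))
print("knobs",tri((340.5,129),(221.5,154.25)),tri((319.3,110),(181.75,153.6)))
```

```text
BL [742.7 261.  277. ] [0.7 0.7]
BR [741.9 208.  277.6] [1.2 1.2]
FL [692.2 260.  258.9] [0.6 0.6]
FR [691.4 208.8 259.4] [0. 0.]
axis [-50.5   -0.1  -18.15] 53.66267324686687 tilt 0.3450295785963493
[690.1672017  207.         260.98491491] [709.48249332 207.         216.64076554] [739.64890557 207.         278.72261092] front edge tilt 0.41079524460156286 48.36821345512977 top 0.3442002731132459 52.56486352375033
[691.5334853  209.         259.17750591] [710.88852252 209.         214.74210837] [741.11700903 209.         276.95170127] front edge tilt 0.410795244601565 48.46774205979895 top 0.3442002731132434 52.673027690822636
[694.83044445 263.         256.14623461] [743.36550756 263.         275.39509142] L top 0.3775692539570987 52.21274593846486
[696.13136917 265.         254.4278746 ] [744.76086343 265.         273.71418251] L top 0.3775692539570981 52.31433249477015
knobs (array([723.6, 192.5, 248.7]), array([0.3, 0.3])) (array([721.6, 274.2, 257.5]), array([1.1, 1.1]))
```

Tilt comes out at about 0.36 rad with yaw near 0, giving a focus of about (565,234,187). The wide cassette's centre is at about (558.5,-173), and both views agree within a few mm. I'll go above the cassette with the jaws across its 70 mm width. The tilt can't come from the tool, because the rows only allow a turn about tool z. I'll swivel the card about the jaw axis against the slot rim after drawing it up.

```bash
python3 -c "
from h import *
print(proj('top',(671.4,234.5,246.2)),proj('side',(677.7,234.5,229.4)),proj('top',(677.7,234.5,229.4)))"
python3 -m handwheel '[[0.05,-0.023,0,5],[0.1,-0.046,0,10],[0.15,-0.07,0,16.2],[0.2,-0.093,0,16.2],[0.25,-0.117,0,16.2]]' 0 40
python3 -c "
from cell import read_state as r
s=r();print(s['eef_pos'],s['eef_rot'],s['clock'],s['joints'])"
```

```text
[201.  178.8] [314.7 134.2] [203.1 178. ]
clock: 1.23
eef_pos: [362.1, -344.7, 213.7]
eef_rot: [3.141, -0.0, -0.0]
wrist_force: [0.4, -0.2, 0.0]
finger_gap: 93.8
[ 362.07067973 -344.72928236  213.67016051] [ 3.14123190e+00 -3.75595454e-04 -1.41206021e-04] 1.225 [-8.34162152e-01  1.87730839e-01  1.65988067e+00  3.72133176e-05
  1.29346160e+00  7.36765269e-01]
```

```bash
python3 -m handwheel '[[0.042,-0.037,0,0],[0.084,-0.073,0,0],[0.126,-0.11,0,0],[0.168,-0.147,0,0],[0.1965,-0.172,0,0]]'
python3 -m handwheel '[[0,0,0,0],[0,0,0.02,0],[0,0,0.04,0]]'
python3 - <<'E'
from h import *
a=[]
for n,x,y in(("side",320,215),("top",340,175)):
    im=cams.camera(n)[:,:,::-1];a.append(crop(cv2.convertScaleAbs(im,alpha=1.4),x,y,100,125,4))
cv2.imwrite("pics/hover.png",np.hstack(a))
E
```

```text
clock: 1.85
eef_pos: [560.0, -170.9, 213.5]
eef_rot: [3.141, -0.0, 0.001]
wrist_force: [-1.2, -0.4, -0.4]
finger_gap: 94.0
clock: 2.22
eef_pos: [559.5, -171.5, 173.2]
eef_rot: [3.141, -0.001, 0.001]
wrist_force: [-0.3, -0.1, -0.1]
finger_gap: 93.9
```

View pics/hover.png

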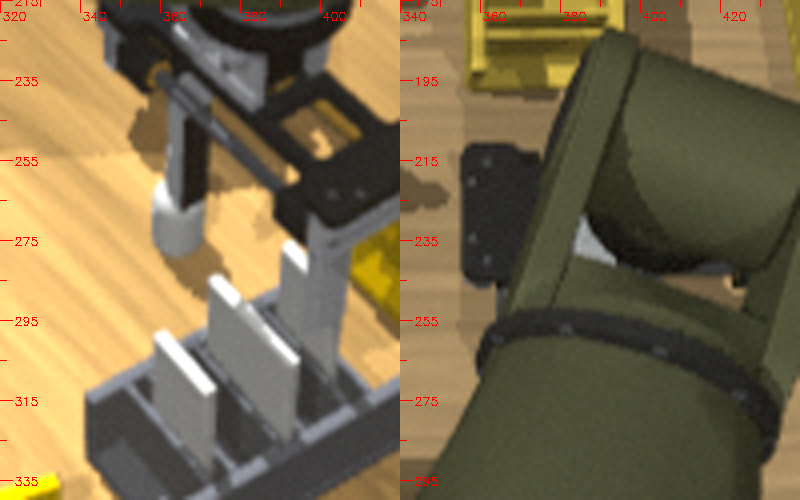

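The hover looks right: the fingers straddle the middle card and are clear of the narrow ones. I'll descend to the grasp.

```bash
python3 -m handwheel '[[-0.001,0.001,0.025,0],[-0.001,0.001,0.05,0],[-0.001,0.001,0.075,0],[-0.001,0.001,0.092,0],[-0.001,0.001,0.092,0]]'
python3 -m handwheel '[[0,0,0,0],[0,0,0,0],[0,0,0,0],[0,0,0,0],[0,0,0,0]]' 0.3 15
python3 -m handwheel '[[0,0,0,0],[0,0,0,0],[0,0,0,0]]' 0.5 15
```

```text
clock: 2.95
eef_pos: [557.1, -172.3, 79.3]
eef_rot: [-3.14, 0.004, 0.0]
wrist_force: [-0.2, 0.3, 0.2]
finger_gap: 94.0
clock: 3.58
eef_pos: [557.4, -172.4, 80.0]
eef_rot: [-3.141, 0.003, 0.0]
wrist_force: [-0.8, -0.7, 5.6]
finger_gap: 69.9
clock: 3.95
eef_pos: [557.4, -172.4, 80.0]
eef_rot: [-3.141, 0.003, 0.0]
wrist_force: [-0.4, -0.5, 1.7]
finger_gap: 69.7
```

Grip is confirmed: the gap reads 69.7 mm against 70. I'll lift straight up until only about 4 mm of the card is left in the slot.

```bash
python3 -m handwheel '[[0,0,-0.01,0],[0,0,-0.02,0],[0,0,-0.03,0],[0,0,-0.04,0],[0,0,-0.046,0]]' 0.6 15
python3 -m handwheel '[[0,0,0,0],[0,0,0,0]]'
python3 - <<'E'
from h import *
print(cams and [__import__('cell').read_state()[k] for k in('eef_pos','wrist_force','finger_gap')])
im=cams.camera("side")[:,:,::-1];cv2.imwrite("pics/lift.png",crop(cv2.convertScaleAbs(im,alpha=1.3),325,235,110,110,5))
E
```

```text
clock: 4.58
eef_pos: [557.7, -172.5, 126.9]
eef_rot: [-3.141, 0.002, 0.0]
wrist_force: [0.3, 0.6, -0.4]
finger_gap: 69.5
clock: 4.82
eef_pos: [557.6, -172.5, 126.6]
eef_rot: [-3.141, 0.003, 0.0]
wrist_force: [0.3, 0.3, -0.2]
finger_gap: 69.8
[array([ 557.59928692, -172.49174924,  126.61956559]), array([ 0.33450588,  0.2923307 , -0.1999991 ]), 69.82648385018075]
```

View pics/lift.png

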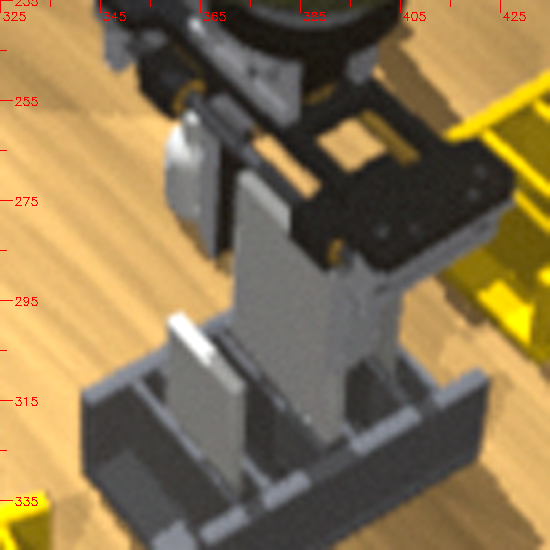

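The card is up, with its bottom about 3–4 mm inside the slot rim. Next I'll swivel it in the pads against the rear slot rim, moving the tool toward the robot, and watch the force.

```bash
python3 -m handwheel '[[0,0,0.003,0],[-0.004,0,0.003,0],[-0.008,0,0.003,0],[-0.012,0,0.003,0],[-0.015,0,0.003,0]]'
python3 -m handwheel '[[-0.003,0,0,0],[-0.006,0,0,0],[-0.009,0,0,0],[-0.012,0,0,0],[-0.014,0,0,0]]'
python3 - <<'E'
from h import *
print([__import__('cell').read_state()[k] for k in('eef_pos','wrist_force','finger_gap')])
im=cams.camera("side")[:,:,::-1];cv2.imwrite("pics/tilt.png",crop(cv2.convertScaleAbs(im,alpha=1.3),325,235,110,110,5))
E
```

```text
clock: 5.5
eef_pos: [542.3, -172.4, 123.7]
eef_rot: [-3.141, 0.003, 0.0]
wrist_force: [3.1, -0.3, -2.0]
finger_gap: 69.6
clock: 6.12
eef_pos: [528.1, -172.5, 123.7]
eef_rot: [-3.141, 0.003, 0.0]
wrist_force: [1.9, 0.3, -0.9]
finger_gap: 70.0
[array([ 528.14276518, -172.47933911,  123.73147844]), array([ 1.92982564,  0.34199816, -0.91255433]), 69.97825821783631]
```

View pics/tilt.png

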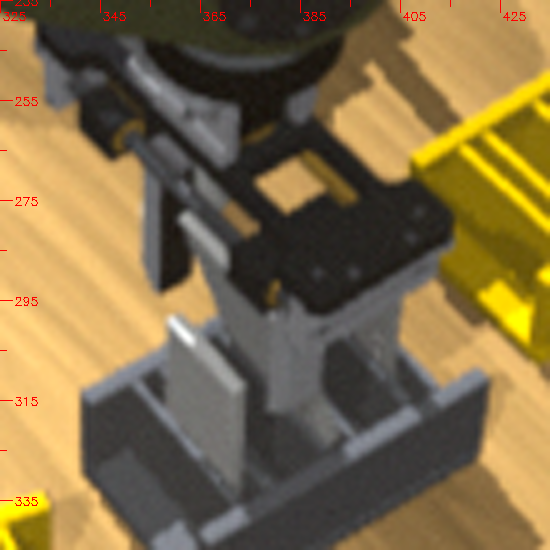

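The card has swivelled cleanly, with forces under 4 N. I'll grip firmly, lift clear and carry it to near the focus.

```bash
python3 -m handwheel '[[0,0,0,0],[0,0,0,0],[0,0,0,0]]' 0.6 50
python3 -m handwheel '[[0.002,0,-0.015,0],[0.004,0,-0.035,0],[0.004,0,-0.055,0],[0.004,0,-0.07,0],[0.004,0,-0.077,0]]'
python3 -m handwheel '[[0.004,-0.04,0,0],[0.008,-0.08,0,0],[0.012,-0.12,0,0],[0.012,-0.16,0,0],[0.012,-0.2,0,0]]'
python3 -m handwheel '[[0,-0.045,0,0],[0,-0.09,0,0],[0,-0.13,0,0],[0,-0.16,0,0],[0,-0.18,0,0]]'
python3 -m handwheel '[[0,0,0,0],[0,0,0,0]]'
```

```text
clock: 6.55
eef_pos: [528.1, -172.5, 123.8]
eef_rot: [-3.141, 0.003, 0.0]
wrist_force: [2.2, 0.1, 0.2]
finger_gap: 68.9
clock: 7.18
eef_pos: [532.4, -172.6, 201.9]
eef_rot: [-3.141, 0.002, 0.0]
wrist_force: [0.3, 0.1, -1.2]
finger_gap: 69.4
clock: 7.8
eef_pos: [544.0, 28.7, 201.7]
eef_rot: [-3.141, 0.003, 0.0]
wrist_force: [0.7, -0.0, -0.8]
finger_gap: 69.0
clock: 8.43
eef_pos: [543.7, 209.8, 201.4]
eef_rot: [-3.142, 0.004, 0.001]
wrist_force: [0.5, -0.3, -0.7]
finger_gap: 69.5
clock: 8.68
eef_pos: [543.8, 209.0, 201.3]
eef_rot: [3.141, 0.004, 0.0]
wrist_force: [0.2, 0.3, -1.4]
finger_gap: 69.4
```

```bash
python3 -m handwheel '[[0.006,-0.012,0,0],[0.0125,-0.024,0.001,0],[0.0125,-0.024,0.001,0],[0.0125,-0.024,0.001,0]]'
python3 - <<'E'
from h import *
a=[]
for n,x,y in(("side",255,95),("top",165,130)):
    m=np.mean([cams.camera(n)[:,:,::-1].astype(float) for _ in range(4)],0)
    a.append(crop(cv2.convertScaleAbs(m,alpha=1.4),x,y,80,100,5))
cv2.imwrite("pics/pres.png",np.hstack(a))
E
```

```text
clock: 9.18
eef_pos: [556.2, 233.0, 200.0]
eef_rot: [3.141, 0.004, 0.001]
wrist_force: [0.5, -0.3, -0.3]
finger_gap: 69.4
```

View pics/pres.png

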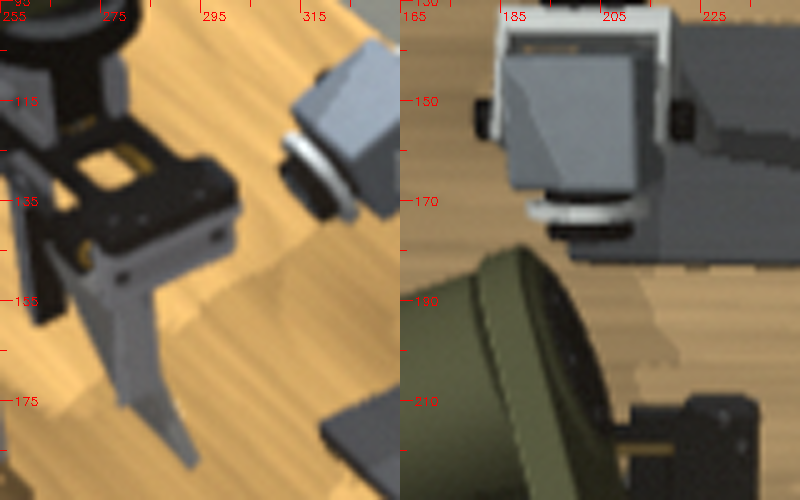

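Run:
```python
from h import *
print(proj("side",(588.5,198,136.6)),proj("side",(581,198,133.8)))
def ony(n,uv,y):
    o,d=ray(n,uv);return o+d*(y-o[1])/d[1]
for uv in((294.8,187.5),(293.8,188.6)): print(ony("side",uv,198))
m=np.mean([cams.camera("side")[:,:,::-1].astype(float) for _ in range(4)],0)
k=crop(cv2.convertScaleAbs(m,alpha=1.5),268,145,40,50,12)
# sub-pixel right-hand edge of card (card/wood step in blue-red difference)
d=cv2.GaussianBlur(m,(0,0),.6);d=d[:,:,2]-d[:,:,0]
pts=[]
for r in range(166,190):
    row=d[r,284:302];g=np.diff(row);i=int(np.argmax(g));
    if 0<i<len(g)-1:
        a,b,c=g[i-1:i+2];pts.append((284+i+.5+.5*(a-c)/(a-2*b+c),r))
print(np.round(pts,1).tolist())
cv2.imwrite("pics/edge.png",k)
```

```text
[294.5 186.6] [292.  188.8]
[589.1044882  198.         133.47871684]
[586.07103873 198.         131.5849638 ]
[[286.4, 166.0], [286.5, 167.0], [286.6, 168.0], [286.8, 169.0], [287.1, 170.0], [287.5, 171.0], [288.0, 172.0], [288.4, 173.0], [288.8, 174.0], [289.3, 175.0], [289.6, 176.0], [290.2, 177.0], [290.9, 178.0], [291.2, 179.0], [291.5, 180.0], [292.1, 181.0], [292.5, 182.0], [293.1, 183.0], [293.5, 184.0], [294.0, 185.0], [294.3, 186.0], [294.2, 187.0], [293.9, 188.0], [293.7, 189.0]]
```

View pics/edge.png

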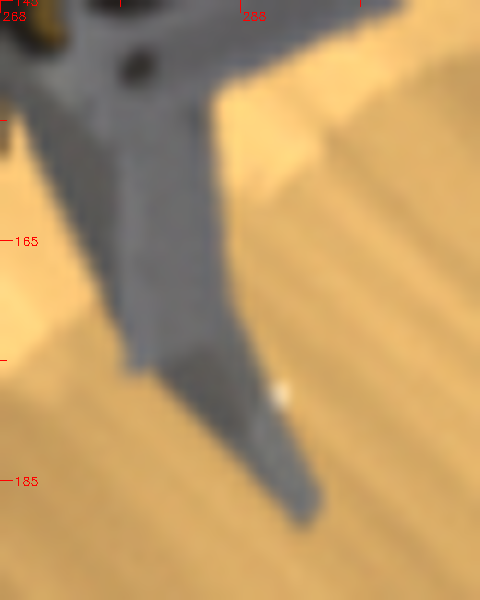

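Run:
```python
from h import *
def ony(n,uv,y):
    o,d=ray(n,uv);return o+d*(y-o[1])/d[1]
r=np.arange(171,186);c=[287.5,288,288.4,288.8,289.3,289.6,290.2,290.9,291.2,291.5,292.1,292.5,293.1,293.5,294.0]
p=np.polyfit(r,c,1)
a,b=[ony("side",(np.polyval(p,q),q),198) for q in(171,185)]
print(a,b,"tilt",np.arctan2(b[0]-a[0],a[2]-b[2]))
for t in(.32,.36,.4):
    P=np.array([556.2,198,211]);s,k=np.sin(t),np.cos(t)
    f=lambda L:P+np.array([L*s+4*k,0,-L*k+4*s]); print(t,proj("side",f(81)),proj("side",f(45)),(proj("side",f(81))-proj("side",f(45))))
# lens checks
for th in(.32,.36,.40):
    ax=np.array([724.5,233.5,247]);d=np.array([-np.cos(th),0,-np.sin(th)]);u=np.array([-np.sin(th),0,np.cos(th)])
    h=ax;print(th,"housing FR top",proj("side",h+28*u+25*d+[0,-28,0]),"BR",proj("side",h+28*u-31*d+[0,-28,0]),"FRbot",proj("side",h-28*u+25*d+[0,-28,0]),
     "barrel rim y+-18",proj("side",h+50*d+[0,18,0]),proj("side",h+50*d-18*u),"top",proj("top",h+50*d+18*u))
```

```text
[573.27997188 198.         193.79998781] [587.37754337 198.         142.48238701] tilt 0.268098634367922
0.32 [293.5 187.5] [288.5 178.7] [5.  8.8]
0.36 [294.5 186.6] [289.1 178.2] [5.4 8.4]
0.4 [295.5 185.7] [289.6 177.7] [5.9 8. ]
0.32 housing FR top [326.2 125.4] BR [344.5 110.8] FRbot [332.8 140.8] barrel rim y+-18 [310.4 130.2] [316.9 138.7] top [201.2 178.5]
0.36 housing FR top [326.  125.9] BR [344.  110.8] FRbot [333.3 140.7] barrel rim y+-18 [310.6 130.7] [317.4 139. ] top [201.4 178.8]
0.4 housing FR top [325.8 126.5] BR [343.5 110.7] FRbot [333.8 140.7] barrel rim y+-18 [310.9 131.2] [317.9 139.3] top [201.7 179. ]
```

Run:
```python
from h import *
for off,t in((0,.36),(8,.27),(4,.3)):
    s,k=np.sin(t),np.cos(t);P=np.array([556.2,233,211])+[off,0,0]
    f=lambda L,e,y:P+np.array([L*s+e*k,y,-L*k+e*s])
    print(off,t,"nearF",proj("side",f(81,4,-35)),"nearB",proj("side",f(81,-4,-35)),"farB",proj("side",f(81,-4,35)),"far edge top",proj("side",f(20,-4,35)),proj("side",f(-29,-4,35)),"near F up",proj("side",f(35,4,-35)))
for y in(-53,53,-40,40):
  for x in(-8,8): print("tip",x,y,proj("side",(556.2+x,233+y,192)))
# edge on left silhouette
m=np.mean([cams.camera("side")[:,:,::-1].astype(float) for _ in range(4)],0)
d=cv2.GaussianBlur(m,(0,0),.6);d=d[:,:,2]-d[:,:,0]
o=[]
for r in range(152,190,2):
    row=d[r,262:300];i=int(np.argmin(np.diff(row)));o.append((r,262+i+.5,int(row.min())))
print(o)
```

```text
0 0.36 nearF [294.5 186.6] nearB [292.  188.8] farB [276.3 173.5] far edge top [266.6 158.9] [258.3 146.4] near F up [287.5 175.8]
8 0.27 nearF [295.  187.2] nearB [292.4 189.2] farB [276.7 173.9] far edge top [268.8 157.9] [262.1 144.3] near F up [289.4 175.3]
4 0.3 nearF [294.4 187.3] nearB [291.8 189.3] farB [276.1 174. ] far edge top [267.6 158.5] [260.4 145.2] near F up [288.3 175.7]
tip -8 -53 [282.7 180. ]
tip 8 -53 [288.5 177.2]
tip -8 53 [258.5 156.5]
tip 8 53 [264.3 153.9]
tip -8 -40 [279.6 177.1]
tip 8 -40 [285.4 174.3]
tip -8 40 [261.4 159.3]
tip 8 40 [267.1 156.7]
[(152, 298.5, -1), (154, 269.5, -1), (156, 269.5, -1), (158, 270.5, 0), (160, 271.5, 0), (162, 272.5, 0), (164, 273.5, 0), (166, 274.5, 0), (168, 275.5, 0), (170, 276.5, 0), (172, 277.5, 0), (174, 277.5, 0), (176, 280.5, 3), (178, 282.5, 3), (180, 284.5, 3), (182, 286.5, 2), (184, 288.5, 3), (186, 290.5, 5), (188, 291.5, 38)]
```

Both card edges in the side view give a tilt of about 0.27 rad. The camera's is about 0.365, so the card is about 0.095 rad short. I'll go back to the rim along the same path and swivel it further.

```bash
python3 -m handwheel '[[-0.01,0.04,0,0],[-0.018,0.085,0,0],[-0.024,0.13,0,0],[-0.024,0.175,0,0],[-0.024,0.22,0,0]]'
python3 -m handwheel '[[0,0.04,0,0],[0,0.085,0,0],[0,0.13,0,0],[0,0.165,0,0],[0,0.1855,0,0]]'
python3 -m handwheel '[[0,0,0,0],[0,0,0,0]]'
```

```text
clock: 10.6
eef_pos: [532.2, 11.6, 200.6]
eef_rot: [3.141, 0.004, 0.001]
wrist_force: [1.1, 0.2, -0.5]
finger_gap: 69.4
clock: 11.22
eef_pos: [532.1, -175.3, 200.6]
eef_rot: [3.141, 0.004, -0.001]
wrist_force: [0.5, -0.4, -1.4]
finger_gap: 69.3
clock: 11.48
eef_pos: [532.2, -174.4, 200.6]
eef_rot: [3.142, 0.004, -0.0]
wrist_force: [0.3, 0.3, -0.3]
finger_gap: 69.4
```

```bash
python3 -m handwheel '[[-0.002,-0.002,0.02,0],[-0.0036,-0.002,0.04,0],[-0.0036,-0.002,0.06,0],[-0.0036,-0.002,0.07,0],[-0.0036,-0.002,0.07,0]]'
python3 -m handwheel '[[0,0,0.003,0],[0,0,0.0065,0],[0,0,0.0065,0]]'
```

```text
clock: 12.1
eef_pos: [528.4, -171.7, 130.5]
eef_rot: [-3.141, 0.004, 0.001]
wrist_force: [-0.5, 0.5, 0.4]
finger_gap: 69.2
clock: 12.48
eef_pos: [528.5, -171.7, 124.0]
eef_rot: [-3.141, 0.004, 0.001]
wrist_force: [1.3, 0.2, -0.8]
finger_gap: 69.2
```

```bash
python3 -m handwheel '[[0,0,0,0],[-0.002,0,0,0],[-0.004,0,0,0],[-0.006,0,0,0],[-0.008,0,0.0005,0]]' 0.6 15
python3 -m handwheel '[[-0.0005,0,0,0],[-0.0005,0,0,0],[-0.0005,0,0,0]]' 0.6 50
python3 -m handwheel '[[0.003,0,-0.015,0],[0.008,0,-0.035,0],[0.008,0,-0.055,0],[0.008,0,-0.07,0],[0.008,0,-0.077,0]]'
```

```text
clock: 13.1
eef_pos: [520.4, -171.7, 123.6]
eef_rot: [-3.141, 0.004, 0.001]
wrist_force: [1.6, -0.6, -0.8]
finger_gap: 69.5
clock: 13.48
eef_pos: [520.0, -171.8, 123.7]
eef_rot: [-3.142, 0.003, 0.001]
wrist_force: [2.9, 0.8, -0.5]
finger_gap: 69.1
clock: 14.1
eef_pos: [528.4, -171.8, 201.8]
eef_rot: [3.141, 0.003, 0.001]
wrist_force: [-0.2, -0.5, -0.8]
finger_gap: 69.6
```

```bash
python3 -m handwheel '[[0.004,-0.04,0,0],[0.008,-0.08,0,0],[0.012,-0.12,0,0],[0.016,-0.16,0,0],[0.02,-0.2,0,0]]'
python3 -m handwheel '[[0,-0.045,0,0],[0,-0.09,0,0],[0,-0.13,0,0],[0.006,-0.17,0,0],[0.008,-0.2,0,0]]'
python3 -m handwheel '[[0,0,0,0],[0,0,0,0],[0,0,0,0]]'
```

```text
clock: 14.72
eef_pos: [548.0, 29.5, 201.5]
eef_rot: [3.141, 0.003, 0.001]
wrist_force: [-0.2, 0.2, -0.5]
finger_gap: 69.1
clock: 15.35
eef_pos: [555.6, 231.0, 200.9]
eef_rot: [3.141, 0.004, 0.001]
wrist_force: [-0.5, -0.2, -0.6]
finger_gap: 69.1
clock: 15.72
eef_pos: [555.7, 230.0, 201.0]
eef_rot: [3.141, 0.005, 0.0]
wrist_force: [0.3, 0.0, -0.1]
finger_gap: 69.5
```

```bash
cat > edge.py <<'E'
from h import *
m=np.mean([cams.camera("side")[:,:,::-1].astype(float) for _ in range(6)],0)
d=cv2.GaussianBlur(m,(0,0),.6);d=d[:,:,2]-d[:,:,0]
def sub(r,a,b,sg):
    g=sg*np.diff(d[r,a:b]);i=int(np.argmax(g));i=min(max(i,1),len(g)-2);p,q,s=g[i-1:i+2];return a+i+.5+.5*(p-s)/(p-2*q+s)
def ony(uv,y):
    o,k=ray("side",uv);return o+k*(y-o[1])/k[1]
def tilt(rows,a,b,sg,y):
    rows=np.array(rows);c=np.array([sub(r,a,b,sg) for r in rows]);p=np.polyfit(rows,c,1)
    res=c-np.polyval(p,rows);ok=abs(res)<.5;p=np.polyfit(rows[ok],c[ok],1)
    A,B=[ony((np.polyval(p,q)+.0,q),y) for q in(rows[0],rows[-1])]
    print(np.round(c,1),"slope",p[0].round(3),"tilt",np.arctan2(B[0]-A[0],A[2]-B[2]).round(3),A.round(1),B.round(1));return A,B
from cell import read_state
y0=read_state()["eef_pos"][1];print(read_state()["eef_pos"])
tilt(range(172,186),283,303,1,y0-35)
tilt(range(157,172),262,283,-1,y0+35)
a=crop(cv2.convertScaleAbs(m,alpha=1.5),262,140,40,50,10);b=crop(cv2.convertScaleAbs(m,alpha=1.5),308,100,40,50,10)
cv2.imwrite("pics/edge2.png",np.hstack([a,b]))
E
python3 edge.py
```

```text
[555.64007876 230.6912921  201.00930155]
[289.5 290.3 291.1 291.5 292.  292.4 293.2 294.1 294.5 295.  295.4 296.2
 297.1 297.3] slope 0.595 tilt 0.342 [577.6 195.7 190.1] [595.6 195.7 139.7]
[271.7 272.4 272.7 273.5 274.3 274.7 275.3 275.7 276.6 277.3 277.5 277.5
 277.5 277.7 277.8] slope 0.489 tilt 0.272 [573.5 265.7 191.2] [587.8 265.7 139.8]
```

View pics/edge2.png

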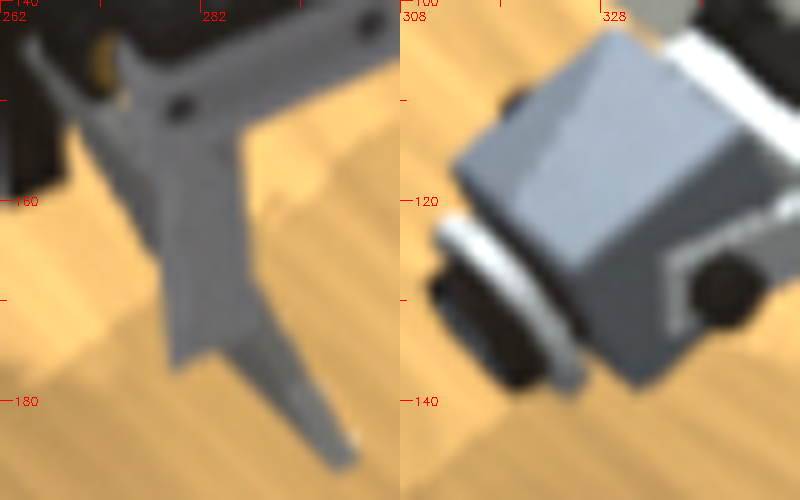

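The card's tilt now reads 0.34–0.35, against about 0.36 for the camera. The side view shows the card about 10 mm further forward in the jaws than I assumed, so its centre is at about (576.5,230.7,187.7). The focus is at (565,233.5,188), so I'll shift by -11.5 mm in x and +2.8 mm in y and then check again.

```bash
python3 -m handwheel '[[-0.006,-0.0015,0,0],[-0.0115,-0.0028,0,0],[-0.0115,-0.0028,0,0],[-0.0115,-0.0028,0,0]]'
sed -i 's/tilt(range(172,186),283,303,1,y0-35)/tilt(range(177,191),279,299,1,y0-35)/; s/tilt(range(157,172),262,283,-1,y0+35)/tilt(range(158,167),256,280,-1,y0+35)/; s/262,140,40,50,10/255,140,40,50,10/; s/edge2/edge3/' edge.py
python3 edge.py
python3 - <<'E'
from h import *
from cell import read_state
s=read_state();print(s["eef_pos"],s["clock"],s["finger_gap"])
# predicted pixels of an ideally presented card for comparison
for t in(.34,.37):
    k,q=np.cos(t),np.sin(t);c=np.array([724.5,233.5,247])-170*np.array([k,0,q])
    g=lambda e,y,z:proj("side",c+[e*k-z*q,y,e*q+z*k])
    print(t,c.round(1),"nearF bot",g(4,-35,-55),"nearB bot",g(-4,-35,-55),"nearF -25",g(4,-35,-25),"farB -10,+20,+55",g(-4,35,-10),g(-4,35,20),g(-4,35,55))
E
```

```text
clock: 16.52
eef_pos: [544.2, 233.6, 201.2]
eef_rot: [3.141, 0.004, 0.001]
wrist_force: [0.1, -0.2, -0.5]
finger_gap: 69.5
[544.22327994 233.43413783 201.02476506]
[287.  287.5 288.2 289.1 289.5 290.  290.6 291.3 292.  292.3 292.2 291.9
 291.8 280.1] slope 0.33 tilt 0.181 [573.8 198.4 174.7] [582.2 198.4 128.9]
[266.7 267.3 259.  268.5 269.4 269.7 270.5 271.2 271.6] slope 0.548 tilt 0.3 [561.8 268.4 192.1] [571.  268.4 162.6]
[544.22327994 233.43413783 201.02476506] 16.825 69.72821133266883
0.34 [564.2 233.5 190.3] nearF bot [293.6 185.9] nearB bot [291. 188.] nearF -25 [289.2 178.7] farB -10,+20,+55 [268.5 161.7] [263.7 154.1] [258.  144.9]
0.37 [566.  233.5 185.5] nearF bot [294.8 186.6] nearB bot [292.3 188.8] nearF -25 [290.2 179.7] farB -10,+20,+55 [269.4 162.9] [264.4 155.6] [258.3 146.8]
```

View pics/edge3.png

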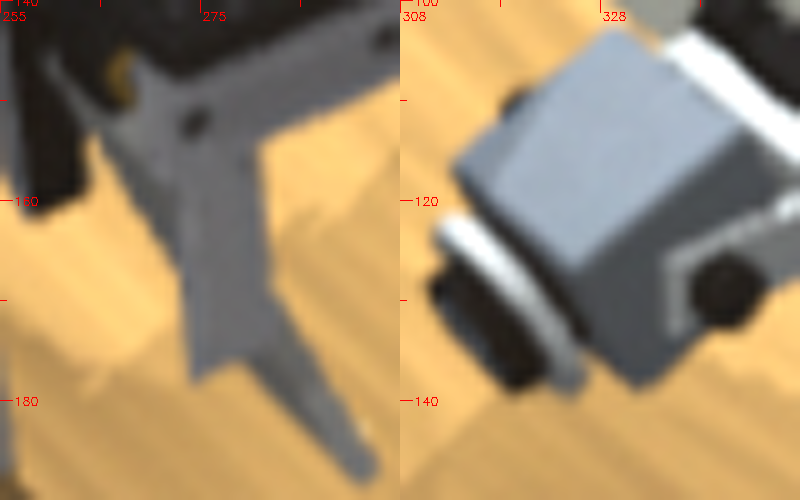

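The card's near-bottom corners are at (292.8,186.5) and (291,188.5). An ideally presented card would put them at (293.6,185.9) and (291,188), and the far edge also agrees to about 0.6 px, so position matches to within about 2 mm. The grip is steady at 69.7 mm, so I'll hand it in.

```bash
python3 -m handwheel '[[0,0,0,0],[0,0,0,0]]' && python3 -c "
from cell import manip;print(manip.sign_off())"
```

```text
clock: 17.08
eef_pos: [544.2, 233.4, 201.0]
eef_rot: [3.141, 0.005, 0.001]
wrist_force: [-0.3, 1.2, -0.3]
finger_gap: 69.6
the job is handed in; nothing more can be done
None
```

I drew the wide cassette straight up out of the middle slot and handed it in held about 120 mm in front of the camera lens, at 17 s on the clock. It was gripped across its 70 mm width at 50 N, with the jaw gap steady at 69.6 mm.

The moves cannot tilt the tool, so I matched the camera's downward tilt by swivelling the cassette in the pads against the slot rim. This took two passes because the first fell short. The highest wrist force I read was under 6 N. The narrow cassettes and the other things on the bench were not approached after that.

**Last checks**
- **Position:** the cassette's edges in the side view were within about 1.5 px (2–3 mm) of where an ideal presentation would put them. The near edge read about 1.2 px towards the robot and the far edge about 0.6 px away from it, so they disagree slightly.
- **Tilt:** the cassette measured about 0.34 rad (second pass 0.342). The camera measured about 0.36 rad, with single estimates from 0.34 to 0.41, so the cassette may be about 0.02 rad shallow. My last scripted fits gave 0.18 and 0.30 because some of their rows ran past the edges. I reread the near edge by hand at about 0.34 and did not refit it.
- **Grip:** the cassette sits about 8–10 mm further forward in the jaws than planned. I allowed for this when placing it.
- **Not checked:** the top view of the cassette was hidden by the arm, so its sideways position relies on the arm's own reading and the side view.

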